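# Close the vial tray station

### The job

Close up the vial tray station gently with the fingertips: push both vial trays fully home, then push the raised cover down until it is fully shut. Push only, without ramming anything: do not pull a tray out or lift the cover further, do not bring the cover down while a tray still stands out, and leave the vials, tub, timer and mouse around it where they are.

Things in the scene. Friction and masses are not known exactly. Their poses are not given: they have to be found in the camera images.
- station: vial tray station: fixed low white housing, 180 mm deep (own x) x 204 mm wide (own y) x 76 mm high, grey floor plate, open at the front, with two sliding trays side by side and a hinged cover. Origin: centre of its underside, on the bench. Own -x is its front, roughly toward the robot; own +y is its left side; own z up. It is fixed to the bench, but stands elsewhere and turned otherwise each time
- tray_left (a joint): left tray (own +y side, blue stripe on its white front panel), carrying vials: how far it stands out of the station, in m; 0 = fully home (front panel against the housing). It slides along the station's own x, comes out toward own -x, stays where it is left, needs about 2 N to push and reaches 0.09 at most
- tray_right (a joint): right tray (own -y side, green stripe on its white front panel); the same as the left one
- tray_left_front (a point): centre of the outer face of the left tray's flat front panel (94 mm wide, 60 mm high, from 12 to 72 mm above the bench); moves with the tray; axes as the station's
- tray_right_front (a point): the same for the right tray
- cover (a joint): cover angle in rad: 0 = shut (lying level on the station), grows as it opens upward about the hinge at the back. Friction hinge: it stays at any angle it is left at; about 4 N at the black strip pushes it shut. Upper stop 1.5
- cover_strip (a point): middle of the black rubber strip (120 mm long along y, 20 mm wide) on the outer face of the cover, 14 mm from its free (front) edge and 181 mm from the hinge axis. Axes are those of the cover: own z points out of the outer face (straight up when shut), own -x from the hinge toward the free edge. The cover is a white frame with a clear window, 195 x 204 x 6 mm, with a lip at the free edge that reaches 9 mm below its underside and hangs in front of the tray panels when shut
- cover_hinge (a point): centre of the cover's hinge axis, at the back of the station 80 mm above the bench; the axis runs along the station's own y. At angle a the strip's middle lies 181 cos(a) - 6 sin(a) mm toward the station's front and 181 sin(a) + 6 cos(a) mm above this point
- white_cap_vial_mid (a point): bystander: loose headspace vial with amber content and white cap, 23 mm across, 74 mm tall, upright right of the station; point at mid-height
- clear_vial_mid (a point): bystander: loose clear headspace vial with white cap, 23 mm across, 74 mm tall, upright left of the station; point at mid-height
- cap_tub_mid (a point): bystander: loose white tub of caps, 62 mm across, 35 mm high, right of the station; point at mid-height
- timer_mid (a point): bystander: loose small white timer, 66 x 66 x 17 mm, right of the station; point at its centre
- mouse_mid (a point): bystander: loose black computer mouse, 114 x 62 x 40 mm, left of the station; point at its centre

How it is judged:
On the way, in this order (a step that is already met when the one before it is completed fails the run):
1. both trays are fully home (value of joint each of tray_left, tray_right below 0.004 m), for 0.2 s.
2. the cover is shut (value of joint cover below 0.04 rad), for 0.2 s.
At the end, for the whole second after the job is handed in: Both trays within 4 mm of fully home and the cover within 0.04 rad of shut (all of step 1 and value of joint cover below 0.04 rad); the robot touches nothing.
It fails at once if the cover is brought more than half-way down while a tray stands out more than 12 mm (value of joint cover below 0.45 rad and value of joint any of tray_left, tray_right above 0.012 m).
It fails at once if a tray is pulled out further (beyond 80 mm) (value of joint any of tray_left, tray_right above 0.08 m).
It fails at once if the cover is lifted further open (beyond 1.35 rad) (value of joint cover above 1.35 rad).
It fails at once if a bystander (vial, tub, timer or mouse) is moved more than 25 mm, lifted or knocked over (distance of any of white_cap_vial_mid, clear_vial_mid, cap_tub_mid, timer_mid, mouse_mid from where it was at the start of the episode above 0.025 m or angle between any of white_cap_vial_mid, clear_vial_mid, cap_tub_mid, timer_mid, mouse_mid's own z axis and vertical above 0.6 rad).
It fails at once if a tray is rammed (the fingers press on it with over 60 N) or the cover is (over 80 N) (contact force between the fingers and tray_left above 60 N or contact force between the fingers and tray_right above 60 N or contact force between the fingers and cover above 80 N).
It also fails if it takes over 51 s, if anything falls off the work surface, if the arm or the gripper's body presses on something with over 40 N, if the wrist force passes 120 N, or if a joint passes its speed limit or range.

### The arm

A 7-joint arm with a two-finger parallel gripper is mounted at the origin on a cart in front of the work surface, level with it; the furniture and walls round the work are solid. World frame = base frame: x ahead of the robot, y to its left, z up, the work surface at z = 0. Lengths are in m, angles in rad, forces in N, time in s.
With the tool pointing down it reaches from about 0.4 to 0.85 m from the base axis. Payload 4.5 kg.
Tool frame: the origin (TCP) lies at the very end of the fingers, on their centre line; the grasp point (between the pads) lies 19 mm behind it; z points along the fingers, x is the direction in which the jaws open and shut, and the axes are right-handed (so a half turn about z gives the same grasp; the last joint's range is limited). The gripper opens to 88 mm and grips with 3 to 60 N. Pads are 18 mm wide; open, the fingers measure 123 mm over their backs; the gripper's body (75 mm by 187 mm) begins 45 mm behind the grasp point.
Start: joints at [-1.275, 0.689, -0.195, 1.565, 0.157, 0.902, -0.215], TCP at [0.162, 0.604, 0.239] pointing down, gripper open.
Joint ranges: [-3.01, 3.01], [-0.46, 2.08], [-1.47, 1.51], [0.13, 2.56], [-1, 4.14], [0.04, 2.09], [-2.66, 2.66]. Speed limits (rad/s): [2.57, 2.57, 3.14, 3.14, 3.14, 3.14, 3.14].

### API

Orientations are given as a unit quaternion [x, y, z, w].
In Python, from plant import * gives the robot as it stands.
- The arm moves only by the tool apply_moves, never from a script. Its argument "series" is a list of rows, each an object of numbers: "x", "y", "z": the shift along the tool's x, y, z in units of 80 cm (1.0 is 80 cm); "wx", "wy", "wz": the turn, a rotation vector about the tool's x, y, z in units of pi rad (1.0 is pi rad); "fingers": the opening, from -1 (shut) to 1 (fully open), so that 0 is half open. In form: [{"x": .., "y": .., "z": .., "wx": .., "wy": .., "wz": .., "fingers": ..}, ...]. A call has 1 to 8 rows; each row shifts and turns the pose as measured when the row begins, along the tool's axes as they then stand; what a row does not reach is not made up. A row lasts 1/8 s, in which the tool goes at most 62.5 mm and 10.7 degrees, less where a joint would pass 70% of its speed; a pose out of reach is approached as far as the arm can. A call with a number of a shift or a turn outside -1 to 1 is refused whole. A call with a gripper value outside its range is refused whole. The fingers move at their own pace and stop on an object; "force" is the grip in N (left out, the last holds). Time passes only in rows, so rows that do not move let the fingers close. It gives the time, the measured TCP pose, the force and the opening at its end, in the units of the state.
- get_state(): the state, without advancing time (a new reading comes with each control period).
- snapshot(name): name is "side" or "top" or "wrist"; returns (picture, depth): 400x640x3 uint8, red, green, blue; 400x640 float32, m along the optical axis (not along the pixel's ray), 0 where there is no reading.
- camera_model(name): a dict with "camera_matrix" (3x3 intrinsics, pixels), "world_from_camera" (4x4, takes a point from camera to world coordinates). Camera axes: x right, y up, looking along -z (the intrinsics and any distortion apply to the point x, -y, -z); pixel columns grow to the right and rows downward; lengths in m; the calibration is good to about 2 mm. A picture is of the moment at which its call begins: read the wrist's pose just before it. camera_model takes no time and is no camera call; for the wrist camera it gives the pose at the moment of the call.
- finish_job(): hands the job in, once; it reports no verdict.
The state is a dict: "clock": time; "q": joint angles; "qd": joint speeds; "joint_torque": joint torques, N m; "tool_pos": TCP position; "eef_rot": TCP orientation; "contact_force": force on the tool from outside, world axes, zero at the start; "moment": the same for the moment, N m; "opening": opening from 0.0 (shut) to 1.0 (fully open).
Only numpy, scipy, OpenCV 4.12 (cv2) and the standard library are available. Lean on these libraries where they do the work, as an engineer would, in place of code of your own. Each camera call takes 0.05 s, during which the arm holds its last target. There are 200 camera calls.

## Working session

There is one attempt and no reset: what is moved stays moved. The work goes in short steps, Python scripts to look and compute and a tool call to move; the robot and the scene stay as the last step left them, time stands still between calls to the robot, and variables do not carry over. Pictures are saved under pics/ and viewed, about 8 in all and at most 12, crops included, and the job is handed in when it is done.

Besides the shell and the picture viewer there is one more tool, called after "Request:" in YAML: its name, and indented under it one key for each argument. apply_moves: Moves the arm, as the interface text tells. Its arguments: {"type":"object","properties":{"series":{"type":"array","items":{"type":"object","properties":{"x":{"type":"number"},"y":{"type":"number"},"z":{"type":"number"},"wx":{"type":"number"},"wy":{"type":"number"},"wz":{"type":"number"},"fingers":{"type":"number"}}}},"force":{"type":"number"}},"required":["series"]}

```bash
mkdir -p pics
cat > h.py <<'E'
from plant import *
import numpy as np, cv2
def w(name,d,u,v,K,T):
    z=d[int(v),int(u)]; p=np.array([(u-K[0,2])*z/K[0,0],-(v-K[1,2])*z/K[1,1],-z,1]); return (T@p)[:3]
def cloud(name):
    m=camera_model(name); K=np.array(m["camera_matrix"]);T=np.array(m["world_from_camera"])
    im,d=snapshot(name); v,u=np.mgrid[:400,:640]
    P=np.stack([(u-K[0,2])*d/K[0,0],-(v-K[1,2])*d/K[1,1],-d],-1)@T[:3,:3].T+T[:3,3]
    P[d==0]=np.nan
    return im,P
E
python3 - <<'E'
from h import *
print(get_state())
for n in("top","side"):
    im,P=cloud(n); np.savez(f"{n}.npz",im=im,P=P); cv2.imwrite(f"pics/{n}.png",im[...,::-1]); print(n,camera_model(n))
E
```

```text
{'clock': 0.0, 'q': array([-1.27522727,  0.68996842, -0.19451806,  1.56631086,  0.15732673,
        0.90247725, -0.21508726]), 'qd': array([-9.60725765e-04,  1.27950237e-03, -1.10678227e-03,  7.46659257e-05,
       -4.12991678e-04, -6.29951437e-05, -6.61144043e-04]), 'joint_torque': array([-6.85951982e-04, -5.27547741e+01, -1.26693875e+00, -1.53430349e+01,
       -5.25306864e-02,  6.45082750e-03,  1.74149741e-04]), 'tool_pos': array([0.16163679, 0.60310894, 0.23792868]), 'eef_rot': array([ 7.93309465e-01,  6.08817961e-01, -6.55789074e-04,  5.93927825e-04]), 'contact_force': array([-0.00860357, -0.70878552,  0.42533468]), 'moment': array([-0.0330713 ,  0.05060882,  0.00809572]), 'opening': 0.9992515290129083}
top {'camera_matrix': array([[517.82797188,   0.        , 315.2828502 ],
       [  0.        , 517.82797188, 194.71637786],
       [  0.        ,   0.        ,   1.        ]]), 'world_from_camera': array([[-0.0194287 ,  0.99112354, -0.13151673,  0.32588907],
       [-0.99973726, -0.01765823,  0.01461495,  0.20196957],
       [ 0.01216287,  0.13176612,  0.99120621,  1.59335377],
       [ 0.        ,  0.        ,  0.        ,  1.        ]])}
side {'camera_matrix': array([[492.77374516,   0.        , 312.82214726],
       [  0.        , 492.77374516, 197.09744141],
       [  0.        ,   0.        ,   1.        ]]), 'world_from_camera': array([[ 0.98533552,  0.07960112, -0.15092239,  0.33641468],
       [-0.16947321,  0.35383441, -0.91982609, -0.89516753],
       [-0.01981765,  0.93191463,  0.36213587,  0.5129425 ],
       [ 0.        ,  0.        ,  0.        ,  1.        ]])}
```

View pics/top.png

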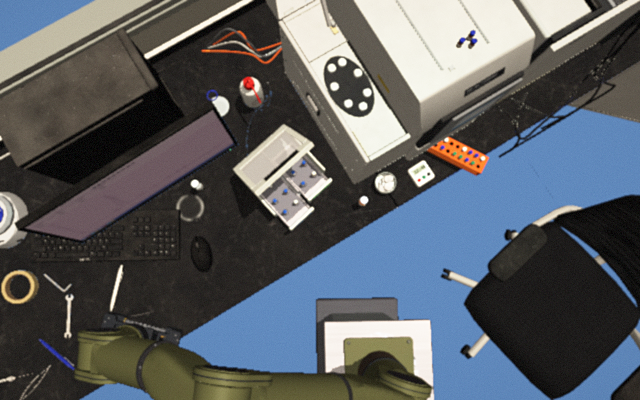

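View pics/side.png

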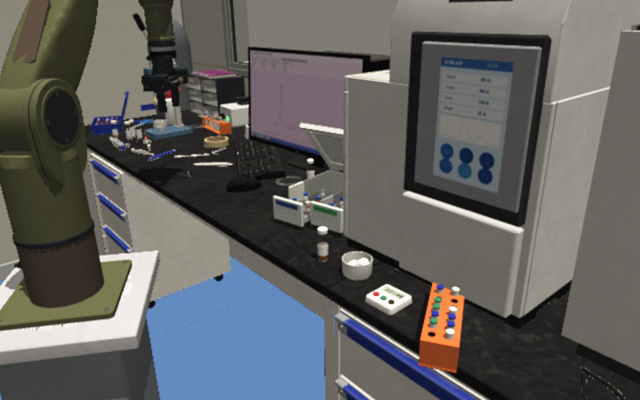

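Run:
```python
from h import *
a=np.load("top.npz"); b=np.load("side.npz")
c=cv2.resize(a["im"][115:240,180:340,::-1],None,fx=5,fy=5,interpolation=cv2.INTER_CUBIC)[:600]
cv2.imwrite("pics/topc.png",c)
c=cv2.resize(b["im"][110:240,250:360,::-1],None,fx=4.5,fy=4.5,interpolation=cv2.INTER_CUBIC)
cv2.imwrite("pics/sidec.png",c)
P=a["P"]
for v in range(124,236,6): print(v,' '.join("%s"%(np.round(P[v,u]*1000).astype(int) if not np.isnan(P[v,u,0]) else '-') for u in range(232,336,10)))
```

```text
124 [767 437   0] [768 406  -6] [764 373   8] [764 342   5] [766 311  -2] [763 279   6] [763 248   2] [763 216   0] [763 184  -2] [726 157 132] [689 135 267]
130 [747 436   3] [748 406  -2] [745 373   6] [746 343  -1] [745 311   2] [716 274 112] [708 244 140] - [745 185  -5] [727 155  60] [685 133 222]
136 [690 414 153] [729 406  -3] [729 375  -7] [726 342   3] [702 304  98] [694 274 125] [686 244 158] [676 215 194] [725 185  -5] [722 154   7] [682 130 165]
142 [683 421 107] [708 405   1] [708 374  -2] [707 343   1] [681 304 110] [671 273 148] [661 243 186] [656 215 205] [703 186   7] [704 154   3] [676 128 117]
148 [674 427  68] [689 405   0] [689 374  -1] [664 333 106] [656 302 140] [649 272 169] [642 243 195] [633 215 233] [685 186   2] [686 154  -2] [673 125  49]
154 [670 436   3] [670 405   2] [648 364  97] [641 331 131] [633 300 163] [627 271 192] [621 243 218] [619 215 224] [668 186  -6] [666 155  -1] [666 123  -2]
160 [651 437   0] [651 406  -1] [628 362 111] [620 330 146] [612 299 181] [607 270 206] [601 242 234] [644 218  19] [642 187  24] [647 155  -1] [646 124   1]
166 [6
[... 1177 characters left out ...]
495 251  18] [494 220  26] [488 190  72] [496 158  -9] [495 128   0]
214 [482 436   0] [481 406  -1] [480 374   7] [480 344   5] [479 313   4] [477 281  22] [476 251  25] [476 220  18] [477 190   0] [477 159   3] [477 128  -3]
220 [463 436  -1] [463 406  -1] [463 375  -4] [462 344  -1] [461 313   0] [461 283  -2] [458 251  24] [454 220  63] [459 190   0] [458 159   3] [458 128  -1]
226 [445 436  -1] [444 406  -1] [444 375  -1] [443 344   0] [443 314   0] [442 283  -2] [436 250  76] [440 221   8] [440 190   4] [440 160  -1] [439 129  -4]
232 [426 436   1] [426 405   4] [425 375   5] [424 344   5] [424 314   0] [424 283  -7] [423 252   3] [422 222   1] [422 191   4] [421 160   1] [421 129  -5]
```

View pics/topc.png

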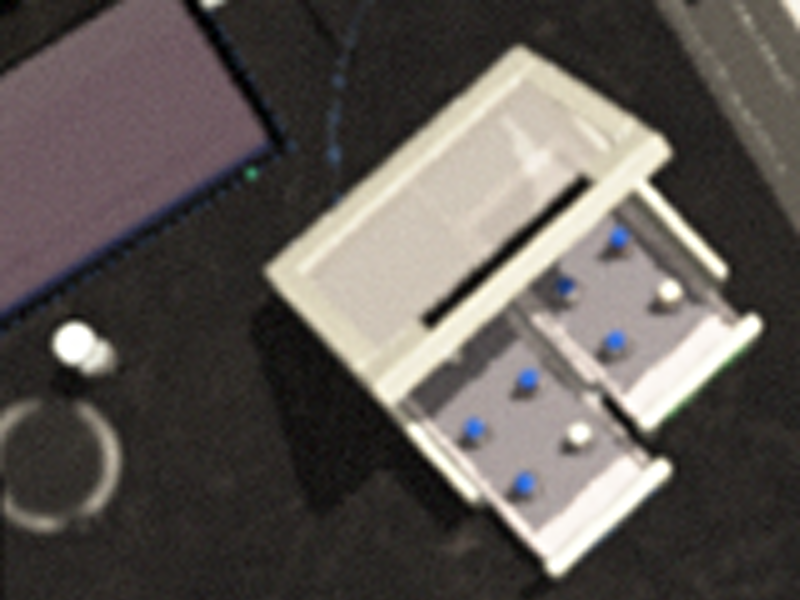

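View pics/sidec.png

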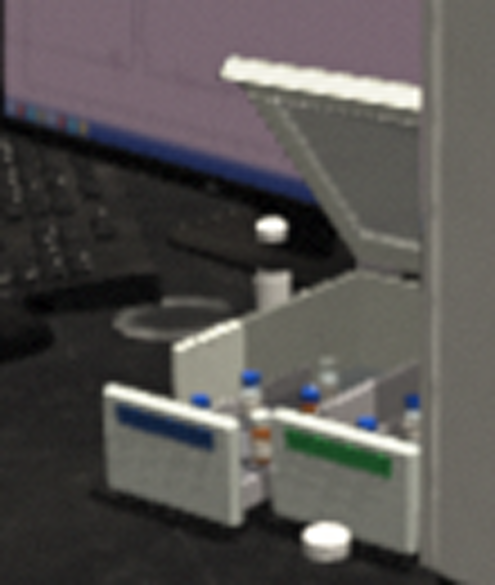

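Run:
```python
from h import *
P=np.load("top.npz")["P"]
m=camera_model("top");K=np.array(m["camera_matrix"]);T=np.array(m["world_from_camera"])
def ray(u,v,z):
    r=T[:3,:3]@np.array([(u-K[0,2])/K[0,0],-(v-K[1,2])/K[1,1],-1]); return T[:3,3]+r*(z-T[2,3])/r[2]
c=lambda x,y,z:ray(180+x/5-.4,115+y/5-.4,z)
for n,x,y,z in [("Lp left out",557,573,.072),("Lp right",668,468,.072),("Rp l",650,430,.072),("Rp r",762,325,.072),("hous L",475,497,.076),("hous R",722,272,.076),("coverback L",268,270,.083),("coverback R",520,46,.083)]: print(n,c(x,y,z).round(4))
mask=np.zeros((400,640),np.uint8)
poly=(np.array([[275,272],[520,50],[660,150],[385,385]])/5+[180,115]).astype(np.int32)
cv2.fillPoly(mask,[poly],1)
X=P[(mask>0)]; X=X[~np.isnan(X[:,0])]
for i in range(6):
    cen=X.mean(0); n=np.linalg.svd(X-cen,full_matrices=False)[2][2]; r=(X-cen)@n; X=X[abs(r)<max(2.5*r.std(),.004)]
n*=np.sign(n[2]); print(n,r.std(),len(X),"angle",np.arccos(n[2]),"yaw",np.degrees(np.arctan2(-n[1],-n[0])),"cen",cen)
# strip ends on plane
for x,y in [(430,320),(588,182)]:
    u,v=180+x/5-.4,115+y/5-.4
    r=T[:3,:3]@np.array([(u-K[0,2])/K[0,0],-(v-K[1,2])/K[1,1],-1]); t=((cen-T[:3,3])@n)/(r@n); print("strip",T[:3,3]+t*r)
# bystander
h=np.array([[363,201],[386,182],[420,173],[196,184],[201,252],[360,150],[300,100]])
for u,v in h: print(u,v,P[v,u])
w=P[140:215,345:450];
```

```text
Lp left out [0.4269 0.2528 0.072 ]
Lp right [0.4877 0.1865 0.072 ]
Rp l [0.5105 0.1967 0.072 ]
Rp r [0.5722 0.1289 0.072 ]
hous L [0.4722 0.3003 0.076 ]
hous R [0.604  0.1522 0.076 ]
coverback L [0.6085 0.4209 0.083 ]
coverback R [0.7422 0.2704 0.083 ]
[0.58040584 0.51449514 0.63120822] 0.0015357741049307006 2194 angle 0.8876863457746007 yaw -138.4449263200548 cen [0.62332976 0.30139998 0.16851351]
strip [0.55373812 0.31400886 0.22222667]
strip [0.62724209 0.22822238 0.22456282]
363 201 [0.50642874 0.03857037 0.07220617]
386 182 [ 0.57025431 -0.03980379  0.02014476]
420 173 [ 0.5967166  -0.14630739  0.01913819]
196 184 [0.56511508 0.53108766 0.07811309]
201 252 [0.36612179 0.52178301 0.04259947]
360 150 [0.59165385 0.07555253 0.38586559]
300 100 [ 0.84517166  0.22129209 -0.00978362]
```

```bash
cat >> h.py <<'E'
from scipy.spatial.transform import Rotation as R, Slerp
YAW=np.radians(41.7); EX=np.array([np.cos(YAW),np.sin(YAW),0]); EY=np.array([-EX[1],EX[0],0])
def st(p): return np.array([p@EX,p@EY,p[2]]).round(4)
def plan(s,t,z,tilt,n):
    S=get_state(); p0=np.array(S["tool_pos"]); r0=R.from_quat(S["eef_rot"])
    p1=s*EX+t*EY+z*np.array([0,0,1]); r1=R.from_matrix(np.stack([EY,EX,[0,0,-1]],1))*R.from_rotvec([-np.radians(tilt),0,0])
    sl=Slerp([0,1],R.concatenate([r0,r1])); print(S["clock"],"stz",st(p0),"F",np.array(S["contact_force"]).round(1))
    for k in range(n):
        a=sl(k/n); d=a.inv().apply((p1-p0)/n)/.8; w=(a.inv()*sl((k+1)/n)).as_rotvec()/np.pi
        print(d.round(4),w.round(4))
E
python3 -c "
from h import *
plan(.44,-.186,.24,0,12)"
```

```text
0.1 stz [0.5219 0.3428 0.238 ] F [-0.2 -0.3 -0.2]
[-0.0374  0.0413 -0.0001] [-0.      0.     -0.0262]
[-0.0407  0.0381 -0.0001] [-0.      0.     -0.0262]
[-0.0437  0.0347 -0.0001] [-0.      0.     -0.0262]
[-0.0464  0.0309 -0.0002] [-0.      0.     -0.0262]
[-0.0488  0.027  -0.0002] [-0.      0.     -0.0262]
[-0.0508  0.0229 -0.0002] [-0.      0.     -0.0262]
[-0.0525  0.0186 -0.0002] [-0.      0.     -0.0262]
[-0.0539  0.0143 -0.0002] [-0.      0.     -0.0262]
[-0.0549  0.0098 -0.0002] [-0.      0.     -0.0262]
[-0.0555  0.0052 -0.0002] [-0.      0.     -0.0262]
[-0.0557  0.0006 -0.0002] [-0.      0.     -0.0262]
[-0.0556 -0.004  -0.0002] [-0.      0.     -0.0262]
```

Request:
apply_moves:
  series:
    - {"x": -0.037,"y": 0.041,"wz": -0.026,"fingers": 1}
    - {"x": -0.041,"y": 0.038,"wz": -0.026,"fingers": 1}
    - {"x": -0.044,"y": 0.035,"wz": -0.026,"fingers": 1}
    - {"x": -0.046,"y": 0.031,"wz": -0.026,"fingers": 1}
    - {"x": -0.049,"y": 0.027,"wz": -0.026,"fingers": 1}
    - {"x": -0.051,"y": 0.023,"wz": -0.026,"fingers": 1}
    - {"x": -0.052,"y": 0.019,"wz": -0.026,"fingers": 1}

```text
schema error: expected keys x, y, z, wx, wy, wz, fingers
```

```bash
python3 -c "
from h import *
plan(.44,-.186,.2,15,8)"
```

```text
0.1 stz [0.5219 0.3428 0.238 ] F [-0.2 -0.3 -0.2]
[-0.0561  0.062   0.006 ] [-0.0096  0.0052 -0.0391]
[-0.0633  0.0545  0.0068] [-0.0096  0.0052 -0.0391]
[-0.0696  0.0461  0.0072] [-0.0096  0.0052 -0.0391]
[-0.0749  0.037   0.0073] [-0.0096  0.0052 -0.0391]
[-0.0789  0.0273  0.007 ] [-0.0096  0.0052 -0.0391]
[-0.0818  0.0172  0.0064] [-0.0096  0.0052 -0.0391]
[-0.0834  0.0068  0.0054] [-0.0096  0.0052 -0.0391]
[-0.0836 -0.0036  0.004 ] [-0.0096  0.0052 -0.0391]
```

All keys are required.

Request:
apply_moves:
  series:
    - {"x": -0.037,"y": 0.041,"z": 0,"wx": 0,"wy": 0,"wz": -0.026,"fingers": 1}
    - {"x": -0.041,"y": 0.038,"z": 0,"wx": 0,"wy": 0,"wz": -0.026,"fingers": 1}
    - {"x": -0.044,"y": 0.035,"z": 0,"wx": 0,"wy": 0,"wz": -0.026,"fingers": 1}
    - {"x": -0.046,"y": 0.031,"z": 0,"wx": 0,"wy": 0,"wz": -0.026,"fingers": 1}
    - {"x": -0.049,"y": 0.027,"z": 0,"wx": 0,"wy": 0,"wz": -0.026,"fingers": 1}
    - {"x": -0.051,"y": 0.023,"z": 0,"wx": 0,"wy": 0,"wz": -0.026,"fingers": 1}
    - {"x": -0.052,"y": 0.019,"z": 0,"wx": 0,"wy": 0,"wz": -0.026,"fingers": 1}

```text
clock: 0.98
tool_pos: [0.3348, 0.3367, 0.2354]
eef_rot: [0.579, 0.816, -0.002, -0.0]
contact_force: [1.3, 0.1, -0.5]
opening: 0.998
```

```bash
python3 -c "
from h import *
plan(.44,-.186,.2,15,8)"
```

```text
0.975 stz [0.4739 0.0287 0.2354] F [ 1.3  0.1 -0.5]
[-0.033   0.0079  0.0056] [-0.0105  0.0021 -0.0155]
[-0.0334  0.0061  0.0056] [-0.0105  0.0021 -0.0155]
[-0.0337  0.0043  0.0055] [-0.0105  0.0021 -0.0155]
[-0.0339  0.0025  0.0054] [-0.0105  0.0021 -0.0155]
[-0.034   0.0007  0.0053] [-0.0105  0.0021 -0.0155]
[-0.034  -0.0012  0.005 ] [-0.0105  0.0021 -0.0155]
[-0.034  -0.003   0.0047] [-0.0105  0.0021 -0.0155]
[-0.0338 -0.0048  0.0044] [-0.0105  0.0021 -0.0155]
```

Request:
apply_moves:
  series:
    - {"x": -0.033,"y": 0.008,"z": 0.0055,"wx": -0.0105,"wy": 0.002,"wz": -0.0155,"fingers": 1}
    - {"x": -0.033,"y": 0.006,"z": 0.0055,"wx": -0.0105,"wy": 0.002,"wz": -0.0155,"fingers": 1}
    - {"x": -0.034,"y": 0.004,"z": 0.0055,"wx": -0.0105,"wy": 0.002,"wz": -0.0155,"fingers": 1}
    - {"x": -0.034,"y": 0.0025,"z": 0.0055,"wx": -0.0105,"wy": 0.002,"wz": -0.0155,"fingers": 1}
    - {"x": -0.034,"y": 0.001,"z": 0.005,"wx": -0.0105,"wy": 0.002,"wz": -0.0155,"fingers": 1}
    - {"x": -0.034,"y": -0.001,"z": 0.005,"wx": -0.0105,"wy": 0.002,"wz": -0.0155,"fingers": 1}
    - {"x": -0.034,"y": -0.003,"z": 0.005,"wx": -0.0105,"wy": 0.002,"wz": -0.0155,"fingers": 1}
    - {"x": -0.034,"y": -0.005,"z": 0.0045,"wx": -0.0105,"wy": 0.002,"wz": -0.0155,"fingers": 1}

```text
clock: 1.98
tool_pos: [0.4576, 0.1455, 0.1986]
eef_rot: [0.401, 0.906, 0.121, 0.057]
contact_force: [-0.1, -0.1, 0.6]
opening: 0.997
```

```bash
python3 -c "
from h import *
plan(.445,-.186,.038,15,8)"
```

```text
1.975 stz [ 0.4384 -0.1957  0.1986] F [-0.1 -0.1  0.6]
[ 0.0016 -0.0056  0.0245] [0.0003 0.0001 0.0004]
[ 0.0016 -0.0056  0.0245] [0.0003 0.0001 0.0004]
[ 0.0016 -0.0056  0.0245] [0.0003 0.0001 0.0004]
[ 0.0016 -0.0056  0.0245] [0.0003 0.0001 0.0004]
[ 0.0016 -0.0056  0.0245] [0.0003 0.0001 0.0004]
[ 0.0016 -0.0056  0.0245] [0.0003 0.0001 0.0004]
[ 0.0016 -0.0055  0.0245] [0.0003 0.0001 0.0004]
[ 0.0015 -0.0055  0.0245] [0.0003 0.0001 0.0004]
```

Request:
apply_moves:
  series:
    - {"x": 0.0016,"y": -0.0056,"z": 0.0245,"wx": 0,"wy": 0,"wz": 0,"fingers": 1}
    - {"x": 0.0016,"y": -0.0056,"z": 0.0245,"wx": 0,"wy": 0,"wz": 0,"fingers": 1}
    - {"x": 0.0016,"y": -0.0056,"z": 0.0245,"wx": 0,"wy": 0,"wz": 0,"fingers": 1}
    - {"x": 0.0016,"y": -0.0056,"z": 0.0245,"wx": 0,"wy": 0,"wz": 0,"fingers": 1}
    - {"x": 0.0016,"y": -0.0056,"z": 0.0245,"wx": 0,"wy": 0,"wz": 0,"fingers": 1}
    - {"x": 0.0016,"y": -0.0056,"z": 0.0245,"wx": 0,"wy": 0,"wz": 0,"fingers": 1}
    - {"x": 0.0016,"y": -0.0056,"z": 0.0245,"wx": 0,"wy": 0,"wz": 0,"fingers": 1}

```text
clock: 2.85
tool_pos: [0.4535, 0.1443, 0.0816]
eef_rot: [0.403, 0.907, 0.109, 0.053]
contact_force: [0.3, -0.5, -0.3]
opening: 1.0
```

Run:
```python
from h import *
plan(.485,-.186,.038,15,8)
a=snapshot("top")[0][115:240,180:340,::-1]; b=snapshot("side")[0][110:240,250:360,::-1]
a=cv2.resize(a,None,fx=3,fy=3,interpolation=2); b=cv2.resize(b,(320,375),interpolation=2)
cv2.imwrite("pics/ap.png",np.hstack([a,b]))
```

```text
2.85 stz [ 0.4345 -0.1939  0.0816] F [ 0.3 -0.5 -0.3]
[0.0013 0.006  0.0085] [-0.0007  0.0003  0.0003]
[0.0013 0.006  0.0085] [-0.0007  0.0003  0.0003]
[0.0013 0.006  0.0085] [-0.0007  0.0003  0.0003]
[0.0013 0.006  0.0085] [-0.0007  0.0003  0.0003]
[0.0013 0.0059 0.0086] [-0.0007  0.0003  0.0003]
[0.0013 0.0059 0.0086] [-0.0007  0.0003  0.0003]
[0.0012 0.0059 0.0086] [-0.0007  0.0003  0.0003]
[0.0012 0.0059 0.0086] [-0.0007  0.0003  0.0003]
```

View pics/ap.png

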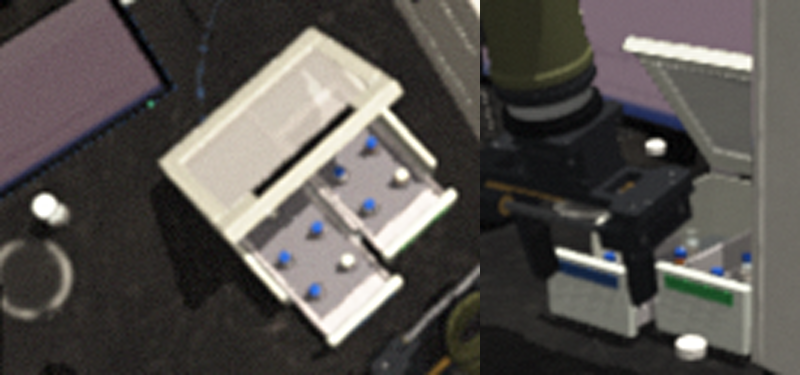

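Request:
apply_moves:
  series:
    - {"x": 0.002,"y": -0.003,"z": 0.014,"wx": 0,"wy": 0,"wz": 0,"fingers": 1}
    - {"x": 0.002,"y": -0.002,"z": 0.014,"wx": -0.002,"wy": 0,"wz": 0,"fingers": 1}
    - {"x": 0.002,"y": 0,"z": 0.014,"wx": -0.002,"wy": 0,"wz": 0,"fingers": 1}
    - {"x": 0.002,"y": 0,"z": 0.014,"wx": -0.002,"wy": 0,"wz": 0,"fingers": 1}
    - {"x": 0.002,"y": 0,"z": 0,"wx": 0,"wy": 0,"wz": 0,"fingers": 1}

```text
clock: 3.58
tool_pos: [0.4536, 0.1541, 0.0367]
eef_rot: [0.403, 0.906, 0.116, 0.057]
contact_force: [-0.0, -0.2, -0.2]
opening: 1.001
```

```bash
python3 -c "
from h import *
plan(.49,-.186,.038,15,8)"
```

```text
3.575 stz [ 0.4412 -0.1867  0.0367] F [-0.  -0.2 -0.2]
[0.0001 0.0074 0.0018] [-0.0001  0.0003  0.0003]
[0.0001 0.0074 0.0018] [-0.0001  0.0003  0.0003]
[0.0001 0.0074 0.0018] [-0.0001  0.0003  0.0003]
[0.0001 0.0074 0.0018] [-0.0001  0.0003  0.0003]
[0.0001 0.0074 0.0018] [-0.0001  0.0003  0.0003]
[0.0001 0.0074 0.0018] [-0.0001  0.0003  0.0003]
[0.0001 0.0074 0.0018] [-0.0001  0.0003  0.0003]
[0.0001 0.0074 0.0018] [-0.0001  0.0003  0.0003]
```

Now a slow forward push to contact.

Request:
apply_moves:
  series:
    - {"x": 0,"y": 0.0075,"z": 0.0018,"wx": 0,"wy": 0,"wz": 0,"fingers": 1}
    - {"x": 0,"y": 0.0075,"z": 0.0018,"wx": 0,"wy": 0,"wz": 0,"fingers": 1}
    - {"x": 0,"y": 0.0075,"z": 0.0018,"wx": 0,"wy": 0,"wz": 0,"fingers": 1}
    - {"x": 0,"y": 0.0075,"z": 0.0018,"wx": 0,"wy": 0,"wz": 0,"fingers": 1}
    - {"x": 0,"y": 0.0075,"z": 0.0018,"wx": 0,"wy": 0,"wz": 0,"fingers": 1}
    - {"x": 0,"y": 0.0075,"z": 0.0018,"wx": 0,"wy": 0,"wz": 0,"fingers": 1}
    - {"x": 0,"y": 0.0075,"z": 0.0018,"wx": 0,"wy": 0,"wz": 0,"fingers": 1}
    - {"x": 0,"y": 0.0075,"z": 0.0018,"wx": 0,"wy": 0,"wz": 0,"fingers": 1}

```text
clock: 4.58
tool_pos: [0.4917, 0.1883, 0.039]
eef_rot: [0.402, 0.906, 0.115, 0.057]
contact_force: [-2.5, -1.6, -0.3]
opening: 1.0
```

```bash
python3 -c "
from h import *
plan(.51,-.186,.038,15,1)"
```

```text
4.575 stz [ 0.4924 -0.1866  0.039 ] F [-2.5 -1.6 -0.3]
[0.0006 0.021  0.0068] [-0.0014  0.0028  0.0027]
```

Request:
apply_moves:
  series:
    - {"x": 0,"y": 0.006,"z": 0.0018,"wx": 0,"wy": 0,"wz": 0,"fingers": 1}
    - {"x": 0,"y": 0.006,"z": 0.0018,"wx": 0,"wy": 0,"wz": 0,"fingers": 1}
    - {"x": 0,"y": 0.006,"z": 0.0018,"wx": 0,"wy": 0,"wz": 0,"fingers": 1}
    - {"x": 0,"y": 0.006,"z": 0.0018,"wx": 0,"wy": 0,"wz": 0,"fingers": 1}
    - {"x": 0,"y": 0.006,"z": 0.0018,"wx": 0,"wy": 0,"wz": 0,"fingers": 1}
    - {"x": 0,"y": 0.006,"z": 0.0018,"wx": 0,"wy": 0,"wz": 0,"fingers": 1}

```text
clock: 5.32
tool_pos: [0.5141, 0.2083, 0.0377]
eef_rot: [0.403, 0.906, 0.114, 0.056]
contact_force: [-3.3, -3.7, 2.8]
opening: 0.999
```

```bash
python3 -c "
from h import *
plan(.535,-.186,.038,15,1)"
```

```text
5.325 stz [ 0.5224 -0.1865  0.0377] F [-3.3 -3.7  2.8]
[0.0005 0.0154 0.0036] [-0.0023  0.0029  0.0025]
```

Both trays are moving. Now go slower, in small rows.

Request:
apply_moves:
  series:
    - {"x": 0,"y": 0.004,"z": 0.001,"wx": 0,"wy": 0,"wz": 0,"fingers": 1}
    - {"x": 0,"y": 0.004,"z": 0.001,"wx": 0,"wy": 0,"wz": 0,"fingers": 1}
    - {"x": 0,"y": 0.004,"z": 0.001,"wx": 0,"wy": 0,"wz": 0,"fingers": 1}

```text
clock: 5.7
tool_pos: [0.5208, 0.2141, 0.0374]
eef_rot: [0.404, 0.906, 0.112, 0.056]
contact_force: [-10.4, -8.8, 10.0]
opening: 1.003
```

Request:
apply_moves:
  series:
    - {"x": 0,"y": 0.004,"z": 0.001,"wx": 0,"wy": 0,"wz": 0,"fingers": 1}
    - {"x": 0,"y": 0.004,"z": 0.001,"wx": 0,"wy": 0,"wz": 0,"fingers": 1}

```text
clock: 5.95
tool_pos: [0.5208, 0.2141, 0.0362]
eef_rot: [0.405, 0.906, 0.108, 0.054]
contact_force: [-9.9, -8.8, 9.4]
opening: 0.997
```

```bash
python3 -c "
from h import *
plan(.54,-.186,.038,15,1)"
```

```text
5.95 stz [ 0.5313 -0.1866  0.0362] F [-9.9 -8.8  9.4]
[0.0007 0.0111 0.0005] [-0.0066  0.0031  0.001 ]
```

Run:
```python
from h import *
a=snapshot("top")[0][115:240,180:340,::-1]; b=snapshot("side")[0][110:240,250:360,::-1]
a=cv2.resize(a,None,fx=3,fy=3,interpolation=2); b=cv2.resize(b,(320,375),interpolation=2)
cv2.imwrite("pics/ap2.png",np.hstack([a,b]))
```

```text
(no output)
```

View pics/ap2.png

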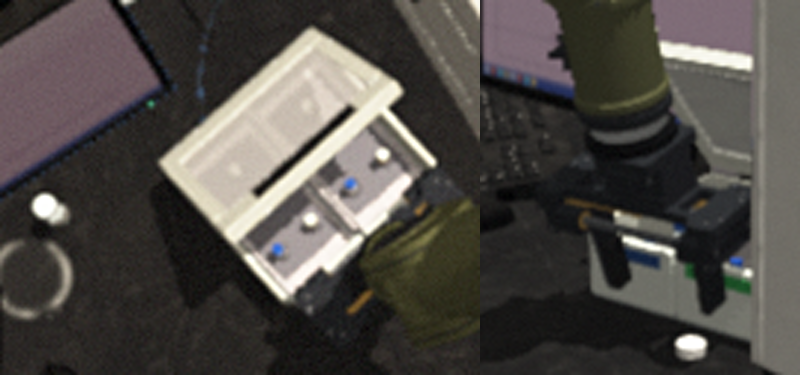

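Request:
apply_moves:
  series:
    - {"x": 0,"y": 0.007,"z": 0,"wx": 0,"wy": 0,"wz": 0,"fingers": 1}
    - {"x": 0,"y": 0.007,"z": 0,"wx": 0,"wy": 0,"wz": 0,"fingers": 1}

```text
clock: 6.3
tool_pos: [0.5208, 0.2142, 0.0363]
eef_rot: [0.407, 0.907, 0.1, 0.05]
contact_force: [-12.7, -10.3, 7.9]
opening: 1.001
```

Request:
apply_moves:
  series:
    - {"x": 0,"y": -0.01,"z": -0.002,"wx": 0,"wy": 0,"wz": 0,"fingers": 1}
    - {"x": 0,"y": -0.025,"z": -0.006,"wx": 0,"wy": 0,"wz": 0,"fingers": 1}
    - {"x": 0,"y": -0.04,"z": -0.01,"wx": 0,"wy": 0,"wz": 0,"fingers": 1}
    - {"x": 0,"y": -0.04,"z": -0.02,"wx": 0,"wy": 0,"wz": 0,"fingers": 1}
    - {"x": 0,"y": -0.02,"z": -0.04,"wx": 0,"wy": 0,"wz": 0,"fingers": 1}
    - {"x": 0,"y": 0,"z": -0.06,"wx": 0,"wy": 0,"wz": 0,"fingers": -1}
    - {"x": 0,"y": 0,"z": -0.06,"wx": 0,"wy": 0,"wz": 0,"fingers": -1}
    - {"x": 0,"y": 0,"z": -0.06,"wx": 0,"wy": 0,"wz": 0,"fingers": -1}

```text
clock: 7.3
tool_pos: [0.4264, 0.1214, 0.1877]
eef_rot: [0.409, 0.903, 0.111, 0.065]
contact_force: [0.6, -0.7, -0.0]
opening: 0.683
```

Run:
```python
from h import *
plan(.50,-.19,.32,0,6)
a=snapshot("top")[0][115:240,180:340,::-1]; b=snapshot("side")[0][110:240,250:360,::-1]
a=cv2.resize(a,None,fx=3,fy=3,interpolation=2); b=cv2.resize(b,(320,375),interpolation=2)
cv2.imwrite("pics/ap3.png",np.hstack([a,b]))
```

```text
7.3 stz [ 0.3991 -0.1931  0.1877] F [ 0.6 -0.7 -0. ]
[ 0.0001  0.0273 -0.0213] [ 0.0136  0.0015 -0.0004]
[ 0.0002  0.0264 -0.0225] [ 0.0136  0.0015 -0.0004]
[ 0.0003  0.0254 -0.0236] [ 0.0136  0.0015 -0.0004]
[ 0.0003  0.0244 -0.0247] [ 0.0136  0.0015 -0.0004]
[ 0.0004  0.0233 -0.0257] [ 0.0136  0.0015 -0.0004]
[ 0.0005  0.0222 -0.0266] [ 0.0136  0.0015 -0.0004]
```

View pics/ap3.png

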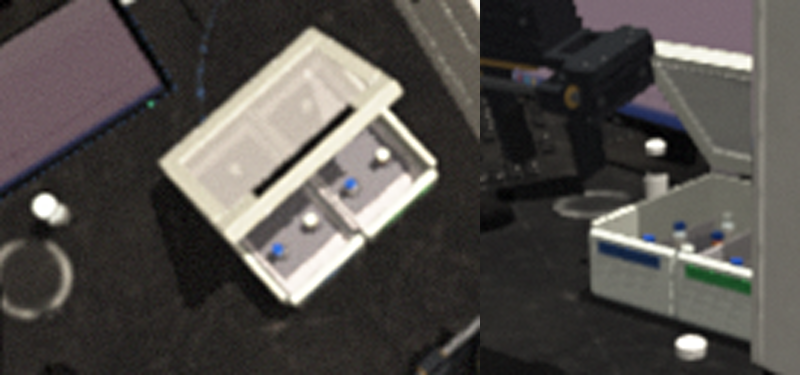

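Request:
apply_moves:
  series:
    - {"x": 0,"y": 0.015,"z": -0.034,"wx": 0.0136,"wy": 0.0015,"wz": 0,"fingers": -1}
    - {"x": 0,"y": 0.02,"z": -0.034,"wx": 0.0136,"wy": 0.0015,"wz": 0,"fingers": -1}
    - {"x": 0,"y": 0.025,"z": -0.03,"wx": 0.0136,"wy": 0.0015,"wz": 0,"fingers": -1}
    - {"x": 0,"y": 0.025,"z": -0.025,"wx": 0.0136,"wy": 0.0015,"wz": 0,"fingers": -1}
    - {"x": 0,"y": 0.025,"z": -0.025,"wx": 0.0136,"wy": 0.0015,"wz": 0,"fingers": -1}
    - {"x": 0,"y": 0.025,"z": -0.025,"wx": 0.0136,"wy": 0.0015,"wz": 0,"fingers": -1}

```text
clock: 8.15
tool_pos: [0.4952, 0.1745, 0.3199]
eef_rot: [0.416, 0.909, 0.013, 0.017]
contact_force: [0.3, 0.4, 0.3]
opening: 0.012
```

Run:
```python
from h import *
plan(.64,-.19,.285,-15,8)
```

```text
8.15 stz [ 0.4858 -0.1991  0.3199] F [0.3 0.4 0.3]
[0.0019 0.0238 0.0063] [ 0.0119  0.0007 -0.0007]
[0.0018 0.0241 0.0054] [ 0.0119  0.0007 -0.0007]
[0.0018 0.0243 0.0045] [ 0.0119  0.0007 -0.0007]
[0.0017 0.0244 0.0036] [ 0.0119  0.0007 -0.0007]
[0.0016 0.0245 0.0027] [ 0.0119  0.0007 -0.0007]
[0.0016 0.0246 0.0018] [ 0.0119  0.0007 -0.0007]
[0.0015 0.0247 0.0009] [ 0.0119  0.0007 -0.0007]
[ 0.0015  0.0247 -0.    ] [ 0.0119  0.0007 -0.0007]
```

Request:
apply_moves:
  series:
    - {"x": 0.002,"y": 0.024,"z": 0.004,"wx": 0.012,"wy": 0.001,"wz": -0.001,"fingers": -1}
    - {"x": 0.002,"y": 0.024,"z": 0.004,"wx": 0.012,"wy": 0.001,"wz": -0.001,"fingers": -1}
    - {"x": 0.002,"y": 0.024,"z": 0.004,"wx": 0.012,"wy": 0.001,"wz": -0.001,"fingers": -1}
    - {"x": 0.002,"y": 0.024,"z": 0.004,"wx": 0.012,"wy": 0.001,"wz": -0.001,"fingers": -1}
    - {"x": 0.002,"y": 0.024,"z": 0.003,"wx": 0.012,"wy": 0.001,"wz": -0.001,"fingers": -1}
    - {"x": 0.002,"y": 0.024,"z": 0.002,"wx": 0.012,"wy": 0.001,"wz": -0.001,"fingers": -1}
    - {"x": 0.002,"y": 0.024,"z": 0.001,"wx": 0.012,"wy": 0.001,"wz": -0.001,"fingers": -1}
    - {"x": 0.002,"y": 0.022,"z": 0,"wx": 0.012,"wy": 0.001,"wz": 0,"fingers": -1}

```text
clock: 9.15
tool_pos: [0.6232, 0.2826, 0.2779]
eef_rot: [0.419, 0.899, -0.122, -0.039]
contact_force: [0.5, -0.2, 0.9]
opening: 0.005
```

Run:
```python
from h import *
plan(.634,-.19,.235,-15,4)
```

```text
9.15 stz [ 0.6533 -0.2035  0.2779] F [ 0.5 -0.2  0.9]
[ 0.0045 -0.0026  0.0144] [ 0.0006  0.0019 -0.0026]
[ 0.0044 -0.0025  0.0144] [ 0.0006  0.0019 -0.0026]
[ 0.0044 -0.0025  0.0145] [ 0.0006  0.0019 -0.0026]
[ 0.0043 -0.0024  0.0145] [ 0.0006  0.0019 -0.0026]
```

Request:
apply_moves:
  series:
    - {"x": 0.0045,"y": -0.003,"z": 0.0145,"wx": 0,"wy": 0.002,"wz": -0.003,"fingers": -1}
    - {"x": 0.0045,"y": -0.003,"z": 0.0145,"wx": 0,"wy": 0.002,"wz": -0.003,"fingers": -1}
    - {"x": 0.0045,"y": -0.003,"z": 0.0145,"wx": 0,"wy": 0.002,"wz": -0.003,"fingers": -1}
    - {"x": 0.0045,"y": -0.003,"z": 0.012,"wx": 0,"wy": 0.002,"wz": -0.003,"fingers": -1}

```text
clock: 9.65
tool_pos: [0.6001, 0.2778, 0.2295]
eef_rot: [0.406, 0.905, -0.117, -0.05]
contact_force: [0.4, -0.5, 1.0]
opening: 0.006
```

Run:
```python
from h import *
plan(.633,-.19,.222,-15,2)
a=snapshot("top")[0][115:240,180:340,::-1]; b=snapshot("side")[0][110:240,250:360,::-1]
a=cv2.resize(a,None,fx=3,fy=3,interpolation=2); b=cv2.resize(b,(320,375),interpolation=2)
cv2.imwrite("pics/ap4.png",np.hstack([a,b]))
```

```text
9.65 stz [ 0.6328 -0.1918  0.2295] F [ 0.4 -0.5  1. ]
[0.0011 0.0013 0.0045] [ 0.0012  0.0007 -0.0003]
[0.0011 0.0013 0.0045] [ 0.0012  0.0007 -0.0003]
```

View pics/ap4.png

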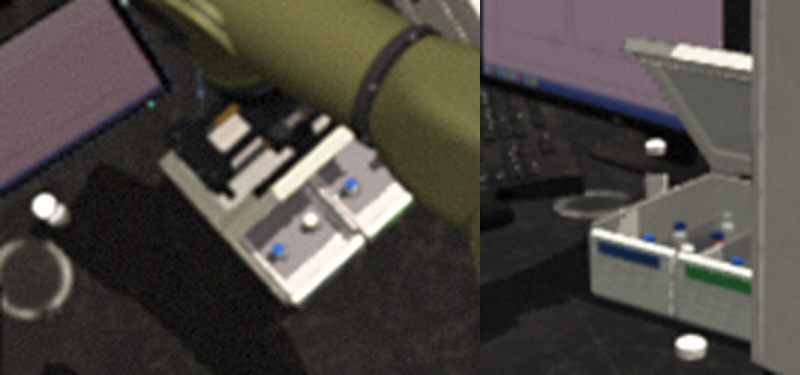

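```bash
cat >> h.py <<'E'
def arc(a0,a1,n,tl=-15):
    S=get_state(); r=R.from_quat(S["eef_rot"]); p=np.array(S["tool_pos"]); q=st(p); print(S["clock"],q,"F",np.array(S["contact_force"]).round(1))
    # present cover angle if tip touches
    A=np.linspace(-.05,1,400); 
    def pos(a,rr=.172):
        h=.009*abs(np.sin(a+np.radians(tl))); return np.array([.7307-rr*np.cos(a)+(.006+h)*np.sin(a),.08+rr*np.sin(a)+(.006+h)*np.cos(a)])
    d=[np.arctan2(pos(a)[1]-.08,.7307-pos(a)[0]) for a in A]; print("angle now",np.interp(np.arctan2(q[2]-.08,.7307-q[0]),d,A),"r",np.hypot(q[2]-.08,.7307-q[0]))
    c=q[[0,2]]; 
    for a in np.linspace(a0,a1,n):
        t=pos(a); g=t-c; c=t; v=r.inv().apply(EX*g[0]+np.array([0,0,g[1]]))/.8; print(round(a,3),t.round(4),v.round(4))
E
python3 -c "
from h import *
arc(.88,.45,8)"
```

```text
9.75 [ 0.6324 -0.1917  0.2294] F [-0.4  0.1  0. ]
angle now 0.9219694768316888 r 0.17883861439856888
0.88 [0.6298 0.2197] [ 0.0001 -0.0001  0.0126]
0.819 [0.621  0.2129] [ 0.     -0.0084  0.011 ]
0.757 [0.6127 0.2056] [ 0.     -0.0077  0.0115]
0.696 [0.6049 0.1978] [ 0.    -0.007  0.012]
0.634 [0.5977 0.1894] [ 0.     -0.0062  0.0124]
0.573 [0.5909 0.1806] [ 0.     -0.0054  0.0128]
0.511 [0.5847 0.1714] [ 0.     -0.0045  0.0131]
0.45 [0.5792 0.1617] [ 0.     -0.0037  0.0134]
```

Request:
apply_moves:
  series:
    - {"x": 0,"y": 0,"z": 0.0125,"wx": 0,"wy": 0,"wz": 0,"fingers": -1}
    - {"x": 0,"y": -0.0085,"z": 0.011,"wx": 0,"wy": 0,"wz": 0,"fingers": -1}
    - {"x": 0,"y": -0.0077,"z": 0.0115,"wx": 0,"wy": 0,"wz": 0,"fingers": -1}
    - {"x": 0,"y": -0.007,"z": 0.012,"wx": 0,"wy": 0,"wz": 0,"fingers": -1}

```text
clock: 10.25
tool_pos: [0.581, 0.2605, 0.1981]
eef_rot: [0.407, 0.905, -0.113, -0.048]
contact_force: [0.3, 0.3, 1.5]
opening: 0.007
```

```bash
python3 -c "
from h import *
arc(.7,.35,6)"
```

```text
10.25 [ 0.6071 -0.192   0.1981] F [0.3 0.3 1.5]
angle now 0.7053692193934502 r 0.17095195231409324
0.7 [0.6055 0.1983] [-0.     -0.002   0.0002]
0.63 [0.5972 0.1888] [ 0.     -0.0072  0.0141]
0.56 [0.5896 0.1787] [ 0.     -0.0061  0.0146]
0.49 [0.5827 0.168 ] [ 0.0001 -0.0051  0.015 ]
0.42 [0.5767 0.1569] [ 0.0001 -0.0039  0.0153]
0.35 [0.5715 0.1454] [ 0.0001 -0.0028  0.0156]
```

Request:
apply_moves:
  series:
    - {"x": 0,"y": -0.0085,"z": 0.0142,"wx": 0,"wy": 0,"wz": 0,"fingers": -1}
    - {"x": 0,"y": -0.0062,"z": 0.0146,"wx": 0,"wy": 0,"wz": 0,"fingers": -1}
    - {"x": 0,"y": -0.005,"z": 0.015,"wx": 0,"wy": 0,"wz": 0,"fingers": -1}
    - {"x": 0,"y": -0.004,"z": 0.0153,"wx": 0,"wy": 0,"wz": 0,"fingers": -1}

```text
clock: 10.75
tool_pos: [0.5587, 0.2406, 0.1552]
eef_rot: [0.408, 0.905, -0.111, -0.047]
contact_force: [0.9, 0.4, 0.9]
opening: 0.004
```

```bash
python3 -c "
from h import *
arc(.38,0,6)
im,P=cloud('side'); b=im[110:240,250:360,::-1]; cv2.imwrite('pics/ap5.png',cv2.resize(b,None,fx=3,fy=3,interpolation=2))"
```

```text
10.75 [ 0.5772 -0.192   0.1552] F [0.9 0.4 0.9]
angle now 0.41280756227308896 r 0.1709306584554099
0.38 [0.5736 0.1504] [ 0.     -0.0029  0.007 ]
0.304 [0.5685 0.1376] [ 0.0001 -0.0024  0.017 ]
0.228 [0.5646 0.125 ] [ 0.0001 -0.001   0.0164]
0.152 [0.5617 0.1129] [0.0001 0.0002 0.0155]
0.076 [0.5598 0.1007] [0.0001 0.0013 0.0155]
0.0 [0.5587 0.0883] [0.0001 0.0024 0.0153]
```

View pics/ap5.png

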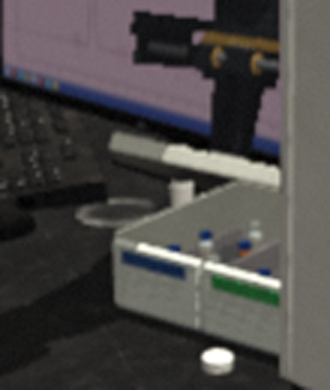

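The cover is following the fingertip down (its lip is now at about row 155) and the trays are still flush, so I'll continue.

Request:
apply_moves:
  series:
    - {"x": 0,"y": -0.003,"z": 0.0135,"wx": 0,"wy": 0,"wz": 0,"fingers": -1}
    - {"x": 0,"y": -0.002,"z": 0.0145,"wx": 0,"wy": 0,"wz": 0,"fingers": -1}
    - {"x": 0,"y": -0.001,"z": 0.014,"wx": 0,"wy": 0,"wz": 0,"fingers": -1}
    - {"x": 0,"y": 0.0005,"z": 0.0135,"wx": 0,"wy": 0,"wz": 0,"fingers": -1}

```text
clock: 11.3
tool_pos: [0.5464, 0.2289, 0.1091]
eef_rot: [0.408, 0.905, -0.112, -0.047]
contact_force: [0.4, 1.4, 1.8]
opening: 0.002
```

```bash
python3 -c "
from h import *
arc(.12,0,4)"
```

```text
11.3 [ 0.5603 -0.1926  0.1091] F [0.4 1.4 1.8]
angle now 0.1272653786078785 r 0.1728669141276028
0.12 [0.5608 0.1078] [0.     0.001  0.0014]
0.08 [0.5599 0.1013] [0.     0.0008 0.0081]
0.04 [0.5592 0.0949] [0.     0.0011 0.0081]
0.0 [0.5587 0.0883] [0.     0.0014 0.0081]
```

Request:
apply_moves:
  series:
    - {"x": 0,"y": 0.001,"z": 0.007,"wx": 0,"wy": 0,"wz": 0,"fingers": -1}
    - {"x": 0,"y": 0.001,"z": 0.007,"wx": 0,"wy": 0,"wz": 0,"fingers": -1}
    - {"x": 0,"y": 0.001,"z": 0.007,"wx": 0,"wy": 0,"wz": 0,"fingers": -1}
    - {"x": 0,"y": 0.001,"z": 0.006,"wx": 0,"wy": 0,"wz": 0,"fingers": -1}

```text
clock: 11.8
tool_pos: [0.5447, 0.2274, 0.087]
eef_rot: [0.408, 0.905, -0.112, -0.047]
contact_force: [-2.0, -3.3, 31.5]
opening: 0.006
```

Request:
apply_moves:
  series:
    - {"x": 0,"y": 0.001,"z": 0.006,"wx": 0,"wy": 0,"wz": 0,"fingers": -1}
    - {"x": 0,"y": 0.001,"z": 0.006,"wx": 0,"wy": 0,"wz": 0,"fingers": -1}

```text
clock: 12.05
tool_pos: [0.5447, 0.2275, 0.087]
eef_rot: [0.409, 0.905, -0.113, -0.045]
contact_force: [-4.1, -3.0, 33.8]
opening: 0.007
```

```bash
python3 -c "
from h import *
arc(.0,0,1)"
```

```text
12.05 [ 0.558  -0.1925  0.087 ] F [-4.1 -3.  33.8]
angle now -0.008296074890858367 r 0.17284180628540072
0.0 [0.5587 0.0883] [-0.      0.0004 -0.0018]
```

Stopped hard at z=0.087, so the cover is shut. Lift straight off and check.

Request:
apply_moves:
  series:
    - {"x": 0,"y": 0,"z": -0.01,"wx": 0,"wy": 0,"wz": 0,"fingers": -1}
    - {"x": 0,"y": -0.005,"z": -0.03,"wx": 0,"wy": 0,"wz": 0,"fingers": -1}
    - {"x": 0,"y": -0.01,"z": -0.05,"wx": 0,"wy": 0,"wz": 0,"fingers": -1}
    - {"x": 0,"y": -0.02,"z": -0.06,"wx": 0,"wy": 0,"wz": 0,"fingers": -1}
    - {"x": 0,"y": -0.05,"z": -0.04,"wx": 0,"wy": 0,"wz": 0,"fingers": -1}
    - {"x": 0,"y": -0.06,"z": -0.02,"wx": 0,"wy": 0,"wz": 0,"fingers": -1}
    - {"x": 0,"y": -0.06,"z": 0,"wx": 0,"wy": 0,"wz": 0,"fingers": -1}
    - {"x": 0,"y": -0.03,"z": 0,"wx": 0,"wy": 0,"wz": 0,"fingers": -1}

```text
clock: 13.05
tool_pos: [0.4339, 0.1322, 0.3005]
eef_rot: [0.409, 0.904, -0.116, -0.045]
contact_force: [0.3, 0.6, -0.0]
opening: 0.004
```

Run:
```python
from h import *
arc(0,0,1)
im,P=cloud("top"); A=np.load("top.npz")["P"]
a=im[115:240,180:340,::-1]; b=snapshot("side")[0][110:240,250:360,::-1]
cv2.imwrite("pics/end.png",np.hstack([cv2.resize(a,None,fx=3,fy=3,interpolation=2),cv2.resize(b,(320,375),interpolation=2)]))
q=P.reshape(-1,3); q=q[~np.isnan(q[:,0])]; s,t=q@EX,q@EY
m=(s>.54)&(s<.72)&(t>-.28)&(t<-.1)&(q[:,2]>.06)&(q[:,2]<.3)
for lo in np.arange(.54,.72,.03):
    k=m&(s>=lo)&(s<lo+.03); print(lo.round(2),k.sum(),np.median(q[k,2]) if k.any() else None)
for u,v in [(363,201),(386,182),(420,173),(196,184),(201,252)]: print(P[v,u].round(3),A[v,u].round(3))
```

```text
13.05 [ 0.4119 -0.1899  0.3005] F [ 0.3  0.6 -0. ]
angle now 0.5551323948107044 r 0.3876257086417257
0.0 [0.5587 0.0883] [0.0043 0.2431 0.2119]
0.54 258 0.0860567088839932
0.57 252 0.08508549306321322
0.6 414 0.08493782817138318
0.63 602 0.08474625445000106
0.66 607 0.08467265969714588
0.69 603 0.08558841959182417
[0.429 0.109 0.727] [0.506 0.039 0.072]
[ 0.57  -0.039  0.024] [ 0.57 -0.04  0.02]
[ 0.596 -0.146  0.022] [ 0.597 -0.146  0.019]
[0.567 0.533 0.068] [0.565 0.531 0.078]
[0.366 0.524 0.03 ] [0.366 0.522 0.043]
```

View pics/end.png

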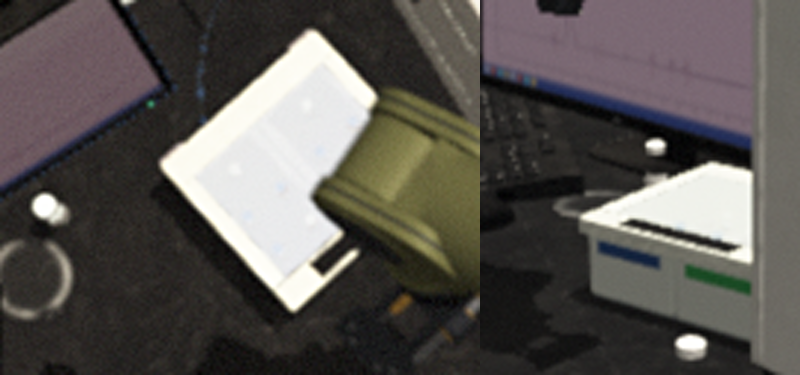

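```bash
python3 -c "
from h import *
print(np.abs(get_state()['qd']).max()); print(finish_job())"
```

```text
0.07063975799048036
the job is handed in; nothing more can be done
None
```

I pushed both trays home together with the open fingertips, using about 16 N forward at the stop. I then backed off, closed the fingers and pushed the cover down along its arc by the strip until it stopped, at about 34 N. The job was handed in at about 13 s, with the arm lifted clear and the measured contact force near zero.

**Cover:** the last depth image shows it level at 85–86 mm along its whole length, which matches shut.

**Trays:** both front panels look flush with the housing. I judged that by eye from the pictures and the stop in the push; I did not measure the remaining gap in mm.

**Bystanders:** the tub, timer, clear vial and mouse read within about 2 mm of their starting positions in plan. Single-pixel height readings on the clear vial and mouse differ by 10–13 mm. I take that as edge noise, because nothing came near them. The arm hid the white-cap vial from the top camera, but in the side picture its cap sits at the same spot as in the earlier ones.

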